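Lay a fresh tread plate in the boot jack

TASK

The boot jack on the bench has lost its tread: take just the top plate from the stack of long rectangular rubber tread plates (not the short D-shaped heel plates) and set it down, without dropping it, so that it lies flat and lengthwise inside the empty metal tray on the jack. Leave every other plate in the two stacks where it is.

Things in the scene. Friction and masses are not known exactly. Their poses are not given: they have to be found in the camera images.
- tread_top: The plate to take: topmost of a stack of three identical, rigid, long rectangular black rubber plates with a grey line round the edge, ribbed on top, each 130 x 54 x 14 mm thick, 80 to 170 g. Origin at the centre of its underside (28 mm above the bench at the start); x along its length, y across, z up. The stack is a few mm and degrees askew; both ends are alike.
- tread_mid: The tread plate directly under the top one, the same size and shape, to be left lying (it may shift by up to 15 mm). Origin at the centre of its underside; x along its length, z up. A third one lies under it.
- jack_tray (a point): Centre of the floor (24 mm above the bench) of the shallow metal tray on the fixed wooden boot jack; x along the tray towards the heel fork, y across, z up. Inside 156 x 80 mm, rim 5 mm high, missing over the middle 80 mm of both long sides for the fingers. The fork begins 140 mm from the centre, 86 mm high; a lever on its +y side reaches up to 150 mm.
- heel_top: Not to be taken: the topmost of three short black rubber heel plates in another stack, D-shaped (straight at one end, half round at the other), 72 long x 54 wide x 14 mm thick. Origin at its underside; x towards the round end, z up. The two stacks stand left and right of the jack, either way round.

How it is judged (in metres and radians):
On the way:
1. the top tread plate is lifted clear of the stack on its own, at least 16 mm, the plate under it staying put (z of tread_top in the frame of tread_mid above 0.03 m and distance of tread_mid from where it was at the start of the episode below 0.015 m), for 0.2 s.
At the end, for the whole second after the job is handed in: The plate lies still, flat within 4 degrees, on the tray floor within 4 mm in height, ribbed side up, within 18 mm of the tray centre along and across and 12 degrees of its length, either way round; the next tread plate and the top heel plate are within 15 mm of their starts (x of tread_top in the frame of jack_tray between -0.018 and 0.018 m and y of tread_top in the frame of jack_tray between -0.018 and 0.018 m and z of tread_top in the frame of jack_tray between -0.004 and 0.004 m and angle between the x axis of tread_top and the x axis of jack_tray, either way round below 0.21 rad and angle between tread_top's own z axis and vertical below 0.07 rad and linear speed of tread_top below 0.02 m/s and angular speed of tread_top below 0.1 rad/s and distance of each of tread_mid, heel_top from where it was at the start of the episode below 0.015 m); the robot touches nothing.
It fails at once if the plate is let go more than 30 mm above the tray's floor (horizontal distance between tread_top and jack_tray below 0.1 m and z of tread_top in the frame of jack_tray above 0.03 m and contact force between tread_top and the fingers below 0.1 N).
It fails at once if the next tread plate is dragged or lifted along (over 15 mm) (distance of tread_mid from where it was at the start of the episode above 0.015 m).
It fails at once if the heel plates are disturbed (over 15 mm) (distance of heel_top from where it was at the start of the episode above 0.015 m).
It also fails if it takes over 38 s, if anything falls off the work surface, if the arm or the gripper's body presses on something with over 40 N, if the wrist force passes 120 N, or if a joint passes its speed limit or range.

ROBOT

A 6-joint arm with a two-finger parallel gripper is mounted at the origin on the work surface. World frame = base frame: x ahead of the robot, y to its left, z up, the work surface at z = 0. Lengths are in mm, angles in rad, forces in N, time in s.
With the tool pointing down it reaches from about 275 to 825 mm from the base axis. Payload 5.2 kg.
Tool frame: the origin (TCP) lies at the very end of the fingers, on their centre line; the grasp point (between the pads) lies 19 mm behind it; z points along the fingers, y is the line along which they close (so a half turn about z gives the same grasp; the last joint's range is limited). The gripper opens to 93 mm and grips with 3 to 60 N. Pads are 15 mm wide; open, the fingers measure 128 mm over their backs; the gripper's body (75 mm by 188 mm) begins 65 mm behind the grasp point.
Start: joints at [0.974, 0.259, 1.535, -0, 1.348, -0.203], TCP at [211.014, 507.915, 218.653] pointing down, gripper open.
Joint ranges: [-3.14, 3.14], [-0.91, 2.08], [0.19, 2.58], [-1.22, 4.36], [0.22, 2.71], [-3.12, 3.12]. Speed limits (rad/s): [2.57, 2.57, 3.14, 3.14, 3.14, 3.14].

INTERFACE

Orientations are given as [roll, pitch, yaw] about the fixed x, y, z axes, in that order (R = Rz(yaw) Ry(pitch) Rx(roll)).
In Python, from bench import robot gives the robot as it stands. Calls block until the motion is done:
- robot.move_ptp(position, orientation): joint-space move of the TCP to a pose.
- robot.move_linear(position, ori=None, speed=150, f_stop=None): straight line of the TCP; ori=None keeps the orientation; speed is the mean speed in mm/s. With f_stop (N) it stops when the force on the tool has changed by that much, and returns True; else False.
- robot.move_j(angles): joint-space move.
- robot.move_gripper(opening): opening from 0.0 (shut) to 1.0 (fully open); the grip force is fixed at half the most; returns when the fingers have stopped.
- robot.sleep(seconds).
- robot.inverse_kinematics(position, orientation): joint angles nearest the present ones, or None.
- robot.get_image(name): name is "scene" or "top" or "wrist"; returns a dict with "img" (384x512x3 uint8, blue, green, red), "fovy" (degrees; the focal length in pixels is half the picture's height over the tangent of half this angle, whatever the lens; pixels are square), "cx", "cy" (the principal point, pixels), "eye" and "orientation" of the camera in the world. Camera axes: x right, y down, z forward; pixel columns grow to the right and rows downward; lengths in mm; the calibration is good to about 2 mm. A picture is of the moment at which its call begins. There is no depth.
A pose or a line that the arm cannot do raises robot.MotionError and nothing moves.
- robot.hand_in(): hands the job in; it is judged then, once.
Readings, each from a call of its own:
- robot.current_t(): time.
- robot.current_qpos(): joint angles.
- robot.current_joint_vel(): joint speeds.
- robot.current_joint_efforts(): joint torques, N m.
- robot.current_tcp_pos(): TCP position.
- robot.current_eef_rot(): TCP orientation.
- robot.current_contact_force(): force on the tool from outside, world axes, zero at the start.
- robot.current_ft_torque(): the same for the moment, N m.
- robot.current_gripper_width(): opening from 0.0 (shut) to 1.0 (fully open).
- robot.current_finger_force(): force on a finger pad.
Only numpy, scipy, OpenCV 4.12 (cv2) and the standard library are available. Lean on these libraries where they do the work, as an engineer would, in place of code of your own. Each camera call takes 0.05 s, during which the arm holds its last target. There are 200 camera calls.

## Working session

There is one attempt and no reset: what is moved stays moved. The work goes in short steps, each a Python script; the robot and the scene stay as the last script left them, time stands still between calls to the robot, and variables do not carry over. Pictures are saved under pics/ and viewed, at most 10 in all, crops included, and the job is handed in when it is done.

```bash
mkdir -p pics
cat > h.py <<'E'
import numpy as np, cv2
from scipy.spatial.transform import Rotation as R
from bench import robot
def grab(n,f):
    d=robot.get_image(n); cv2.imwrite(f'pics/{f}.png',d['img']); 
    import pickle; pickle.dump(d,open(f'pics/{f}.pkl','wb')); return d
def cam(d):
    f=d['img'].shape[0]/2/np.tan(np.radians(d['fovy'])/2)
    o=np.array(d['orientation'],float)
    Rm=o if o.shape==(3,3) else R.from_euler('xyz',o).as_matrix()
    return f,Rm,np.array(d['eye'],float)
def px2w(d,uv,z):
    f,Rm,e=cam(d); out=[]
    for u,v in np.atleast_2d(uv):
        r=Rm@np.array([(u-d['cx'])/f,(v-d['cy'])/f,1]); out.append(e+r*(z-e[2])/r[2])
    return np.array(out)
def w2px(d,P):
    f,Rm,e=cam(d); c=(np.atleast_2d(P)-e)@Rm
    return c[:,:2]/c[:,2:]*f+[d['cx'],d['cy']]
E
python3 - <<'E'
from h import *
for n in('scene','top'):
    d=grab(n,n+'1'); print(n,{k:d[k] for k in d if k!='img'})
a=[cv2.imread(f'pics/{n}1.png') for n in('scene','top')]
E
```

```text
scene {'fovy': 56.00880218583782, 'cx': 259.95374862700083, 'cy': 194.54712274794508, 'eye': array([1074.5502235 , -308.32675854,  579.40301036]), 'orientation': array([-2.22298765, -0.01108754,  1.08506382])}
top {'fovy': 57.66005178441879, 'cx': 258.5420865594199, 'cy': 188.62876605547098, 'eye': array([455.35291478,  14.67621241, 751.51704932]), 'orientation': array([-3.08294402, -0.00547377, -1.54791676])}
```

View pics/top1.png

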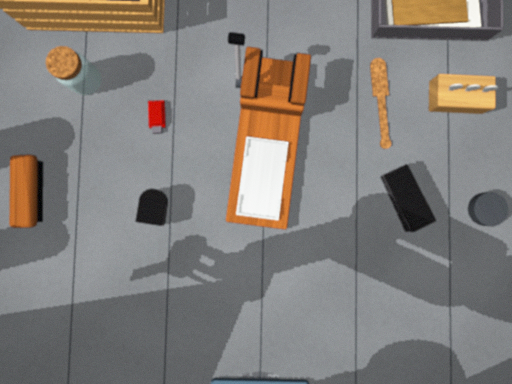

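View pics/scene1.png

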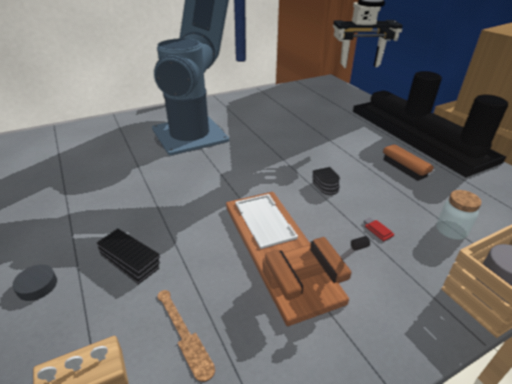

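The top view shows the tread stack at about (408,197), the heel stack at (152,207), and the tray corners at (249,136), (290,141), (279,220), (236,215), with the fork towards the top of the image. The scene view agrees. Next I'll compute rough positions and take close wrist views.

Run:
```python
from h import *
import pickle
d=pickle.load(open('pics/top1.pkl','rb'))
t=px2w(d,[(249,136),(290,141),(279,220),(236,215)],27); print(t.round(1),t.mean(0))
s=px2w(d,[(382,176),(414,164),(436,220),(410,231)],42); print(s.round(1),s.mean(0))
print(robot.current_t(),robot.current_eef_rot())
c=t.mean(0); 
# look at wrist camera pose first
w=robot.get_image('wrist'); tcp=robot.current_tcp_pos(); print(w['eye'],w['orientation'],w['fovy'],tcp)
cw=w['eye']-np.array(tcp); print(cw, R.from_euler('xyz',robot.current_eef_rot()).inv().apply(cw))
```

```text
[[608.1  34.2  27. ]
 [599.6 -52.   27. ]
 [433.9 -32.1  27. ]
 [442.2  57.1  27. ]] [520.96311007   1.7915895   27.        ]
[[ 528.8 -240.2   42. ]
 [ 555.1 -305.9   42. ]
 [ 441.6 -350.3   42. ]
 [ 418.2 -297.3   42. ]] [ 485.91805692 -298.42003003   42.        ]
0.1 [-3.13998963e+00 -3.39315440e-04  2.74782549e+00]
[143.50506041 534.8151303  383.76150269] [2.87421059e+00 9.53945814e-04 1.17605734e+00] 70.11433225166914 [210.77711229 507.56351344 217.99809219]
[-67.27205188  27.25161686 165.76341051] [  72.6296437    -0.87801973 -165.7403143 ]
```

Run:
```python
from h import *
robot.move_ptp([521,2,200],[np.pi,0,-0.128]); robot.sleep(.2); a=grab('wrist','wtray')
robot.move_ptp([486,-298,190],[np.pi,0,0.43]); robot.sleep(.2); b=grab('wrist','wstack')
print(robot.current_qpos(),robot.current_t())
cv2.imwrite('pics/both.png',cv2.resize(np.vstack([a['img'],b['img']])[:, :],(400,600)) if 0 else np.hstack([cv2.resize(a['img'],(400,300)),cv2.resize(b['img'],(400,300))]))
```

```text
[-7.43774303e-01  3.14164438e-01  1.52985070e+00  1.36015652e-04
  1.29735412e+00  3.95482941e-01] 3.9333
```

View pics/wtray.png

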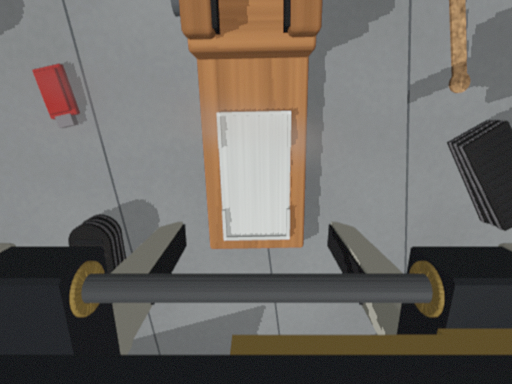

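View pics/wstack.png

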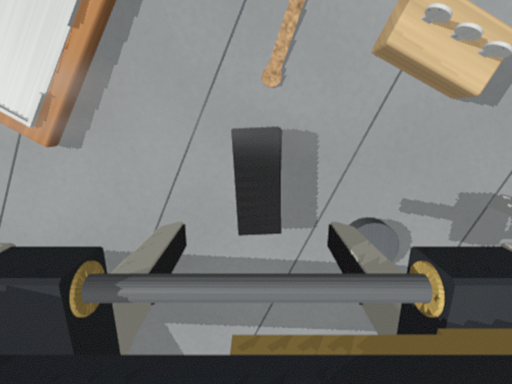

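The tray in the wrist view has corners at (218,112), (291,111), (290,240), (223,241). The stack's outline is (233,129), (280,127), (281,233), (238,235). I need a contrast-stretched zoom to separate the top plate from the ones below.

Run:
```python
from h import *
import pickle
b=pickle.load(open('pics/wstack.pkl','rb')); a=pickle.load(open('pics/wtray.pkl','rb'))
c=b['img'][115:245,215:300].astype(float); c=np.clip(c*2.6,0,255).astype('uint8')
c=cv2.resize(c,None,fx=4.5,fy=4.5,interpolation=cv2.INTER_CUBIC)
e=cv2.resize(a['img'][100:250,205:305],None,fx=3.9,fy=3.9,interpolation=cv2.INTER_CUBIC)
cv2.imwrite('pics/zoom.png',np.hstack([c,e[:c.shape[0]]]))
t=px2w(a,[(218,112),(291,111),(290,240),(223,241)],29); s=px2w(b,[(233,129),(280,127),(281,233),(238,235)],42)
for p in(t,s):
    l=(p[0]+p[1]-p[2]-p[3])/2; print(p.round(1),p.mean(0),np.hypot(*l[:2]),np.arctan2(l[1],l[0]),np.linalg.norm(p[0]-p[1]),np.linalg.norm(p[3]-p[2]))
```

```text
[[607.4  36.7  29. ]
 [597.6 -48.9  29. ]
 [433.1 -32.   29. ]
 [443.   57.2  29. ]] [520.27410508   3.24065306  29.        ] 165.53859522416593 -0.1133146785049809 86.10663368514362 89.75347775824294
[[ 532.5 -247.8   42. ]
 [ 556.4 -294.6   42. ]
 [ 442.1 -351.6   42. ]
 [ 417.4 -304.3   42. ]] [ 487.10951728 -299.59616179   42.        ] 127.90561952095895 0.45972540589675587 52.519444713186665 53.37335907580456
```

View pics/zoom.png

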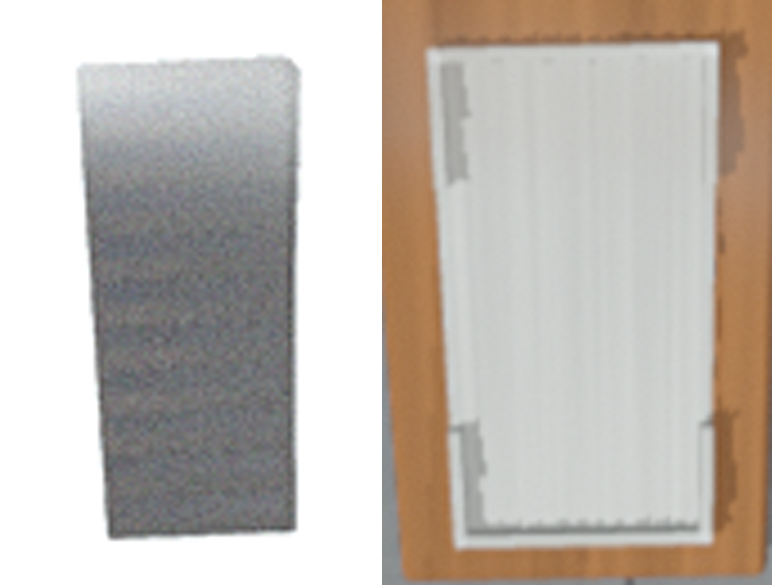

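The top plate's outline measures 128 x 53 mm (nominal 130 x 54), so it's the right one. Its centre is (487,-300) and its yaw 0.455. The tray centre is (520.5,2.5) and its yaw -0.12. Next is the grasp and lift, with the fingertips kept just above the joint between the top two plates at z = 28.

Run:
```python
from h import *
x,y=487,-299.6; o=[np.pi,0,0.455]
robot.move_ptp([x,y,80],o)
print(robot.move_linear([x,y,30.5],speed=60,f_stop=8),robot.current_tcp_pos())
robot.move_gripper(0.0); print('w',robot.current_gripper_width()*93,robot.current_finger_force())
robot.move_linear([x,y,36],speed=20); robot.sleep(.2)
print(robot.current_contact_force())
robot.move_linear([x,y,120],speed=80); robot.sleep(.2)
print('w',robot.current_gripper_width()*93,robot.current_finger_force(),robot.current_contact_force(),robot.current_ft_torque(),robot.current_t())
d=grab('scene','lift'); cv2.imwrite('pics/liftz.png',cv2.resize(d['img'][130:330,20:240],(660,600)))
w=grab('wrist','wlift')
```

```text
False [ 487.2463711  -299.81727042   30.72909305]
w 53.6580263662733 29.956200420856476
[-0.88376498 -0.8109224  -1.28926687]
w 53.73044520685297 29.952231645584106 [-0.21167224 -0.69398531 -0.66818762] [-0.05192356  0.13392333  0.00313745] 8.1583
```

View pics/liftz.png

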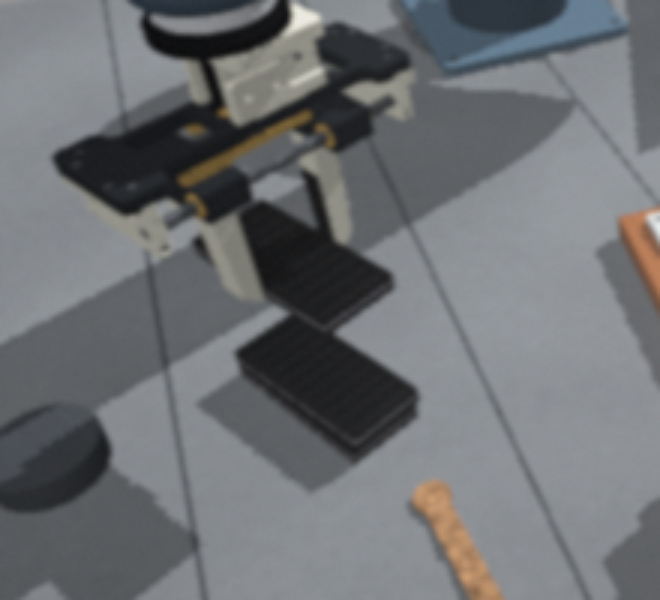

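View pics/wlift.png

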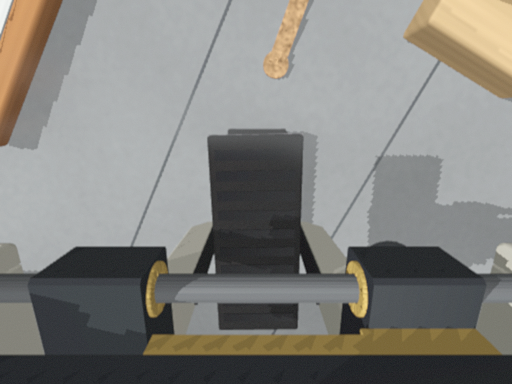

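Only the top plate came up, and it hangs level in the fingers with the other two still stacked. In the wrist view its corners are (209,137), (302,136), (297,327), (219,328). I'll use these to correct for where it sits in the grip, then place it.

Run:
```python
from h import *
import pickle
w=pickle.load(open('pics/wlift.pkl','rb'))
p=px2w(w,[(209,137),(302,136),(297,327),(219,328)],131.5); l=(p[0]+p[1]-p[2]-p[3])/2
tcp=np.array(robot.current_tcp_pos()); yaw=robot.current_eef_rot()[2]
off=R.from_euler('z',-yaw).apply(p.mean(0)-tcp); dy=np.arctan2(l[1],l[0])-yaw
print(off,dy,np.hypot(*l[:2]),yaw)
oy=-0.12
ox=np.clip(off[0],-8,8)
c=np.array([520.5,2.5])-ox*np.array([np.cos(oy),np.sin(oy)]); o=[np.pi,0,oy]
print(c)
robot.move_linear([*tcp[:2],150])
robot.move_ptp([*c,120],o)
robot.move_linear([*c,40],speed=80); robot.sleep(.2)
print(robot.current_finger_force())
print(robot.move_linear([*c,24.5],speed=12,f_stop=4),robot.current_tcp_pos(),robot.current_contact_force(),robot.current_t())
w=grab('wrist','wpl');
```

```text
[ 0.67504016 -1.11325533 11.83541014] 0.011479704485070241 126.1358022238892 0.4549413201848298
[519.8298143    2.58081055]
29.952262938022614
True [519.75701784   2.5971866   26.52576171] [-0.07410773 -0.79501987  4.39860118] 12.15
```

View pics/wpl.png

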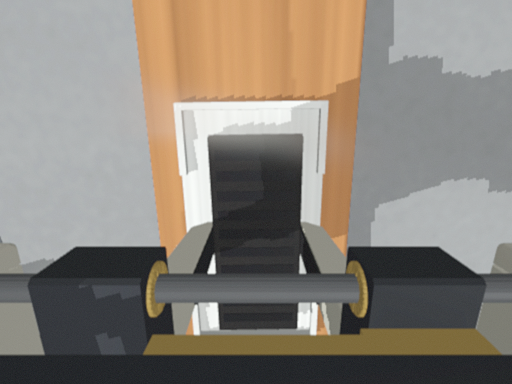

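Contact came at TCP z = 26.5, exactly where it should if the plate is on the tray floor. The plate is aligned and centred inside the rims. I'll release it, retreat and check.

Run:
```python
from h import *
robot.move_gripper(0.82); p=robot.current_tcp_pos()
robot.move_linear([p[0],p[1],200],speed=90); robot.sleep(.4)
print(robot.current_contact_force(),robot.current_t())
d=grab('wrist','wend'); e=grab('top','tend')
cv2.imwrite('pics/end.png',np.hstack([cv2.resize(d['img'][90:270,180:330],(500,600)),cv2.resize(e['img'][130:230,405-30:445],(300,429))[:600] if 0 else cv2.resize(e['img'][140:260,375:435],(300,600))]))
```

```text
[-0.30169275 -0.88462592  0.16918092] 15.2833
```

View pics/end.png

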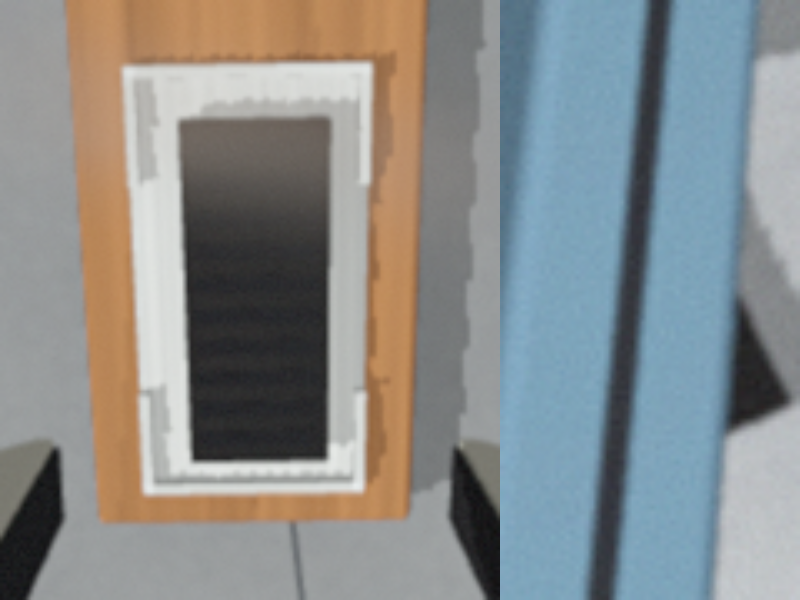

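The plate lies flat between the rims, straight and well within tolerance: the end gaps differ by about 10 mm in the view, including parallax, so it's at most about 5 mm off centre. Nothing touches the gripper.

Run:
```python
from h import *
p=px2w(__import__('pickle').load(open('pics/wend.pkl','rb')),[(234,125.7),(279,125.7),(278,228),(237.5,228.5)],38); print(p.mean(0))
print(robot.hand_in())
```

```text
[519.9630831    1.15027457  38.        ]
the job is handed in; nothing more can be done
None
```

The job is handed in: the top tread plate was lifted on its own and lies flat and lengthwise in the tray, about 1.5 mm from the tray centre by my last camera measurement; I saw the other two tread plates still stacked after the lift, but did not re-image the heel stack, which the arm never went near.

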